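# Back the strap winder off by one notch

## Task

The strap winder has been wound one notch too far. With a fingertip, push its red paddle outward until the ratchet pawl is lifted well clear of the teeth (it stays up by itself), push an upright orange peg to turn the wheel back exactly one notch (clockwise seen from above, an eighth of a turn), then push the paddle back towards the wheel so that the pawl sits fully down in the new notch. Nothing needs gripping: leave the loose things on and around the winder where they are.

Things in the scene. Friction and masses are not known exactly. Their poses are not given: they have to be found in the camera images.
- winder: Fixed strap winder, green base plate 275 x 270 mm, 20 mm thick. Origin on the wheel's upright axis at bench height, z up. The plate covers x -110 to +165 mm, y -110 to +160 mm; +y points from the wheel's axis to the pawl's hinge; spool and ring stand on its free +x end. Two green bearing blocks beside the pawl arm reach 70 mm above the bench.
- wheel_centre (a point): Point on the wheel's axis, level with its upper face, 40 mm above the bench. The steel wheel is 184 mm across, with eight brass sawtooth teeth on its rim (radii 70 to 91 mm, tops 54 mm above the bench), four upright orange pegs, and a hub 40 mm across, top 74 mm above the bench.
- wheel (a joint): Wheel angle (rad), about 0 at the start. Positive is forward (counter-clockwise from above), negative backward. Notches are 0.785 rad (45 degrees) apart: one notch back is -0.785. The lowered pawl blocks it backward, with about 0.06 rad of play either way; with the pawl lifted it turns against a light friction of 0.12 N m (2 to 3 N at a peg) and stays where it is left.
- pawl (a joint): Pawl angle (rad): 0 fully down in a notch, grows as it lifts, stop at 1.0. Its nose clears the teeth above about 0.4; resting on a tooth it reads up to about 0.4. The hinge is stiff (0.06 N m, about 2 N at the paddle): the pawl stays at whatever angle it is left.
- pawl_hinge (a point): Middle of the pawl's level hinge shaft, 118 mm from the wheel's axis, 62 mm above the bench; the shaft runs along the winder's x. From here the dark steel pawl arm (14 mm wide) reaches 46 mm towards the wheel's axis.
- paddle_tip (a point): Middle of the top edge of the red paddle, fixed on the hinge shaft 44 mm to the winder's -x side of the pawl arm: 28 mm wide along the shaft, 6 mm thick, rising 45 mm from the shaft; upright (top 107 mm above the bench) when the pawl is down. Pushed outward, away from the wheel (winder's +y), it tips over and lifts the pawl; pushed back towards the wheel it lowers it.
- pawl_nose (a point): Middle of the underside of the pawl's nose (14 mm wide, 16 mm long), 41.5 mm above the bench when the pawl is fully down.
- peg0_top (a point): Middle of the top of an upright orange peg fixed on the wheel, 14 mm thick, 45 mm tall, top 85 mm above the bench, 55 mm from the wheel's axis. The four pegs stand 90 degrees apart and turn with the wheel; at the start this one stands 45 degrees counter-clockwise from the winder's x axis.
- peg1_top (a point): Middle of the top of an upright orange peg fixed on the wheel, 14 mm thick, 45 mm tall, top 85 mm above the bench, 55 mm from the wheel's axis. The four pegs stand 90 degrees apart and turn with the wheel; at the start this one stands 135 degrees counter-clockwise from the winder's x axis.
- peg2_top (a point): Middle of the top of an upright orange peg fixed on the wheel, 14 mm thick, 45 mm tall, top 85 mm above the bench, 55 mm from the wheel's axis. The four pegs stand 90 degrees apart and turn with the wheel; at the start this one stands 225 degrees counter-clockwise from the winder's x axis.
- peg3_top (a point): Middle of the top of an upright orange peg fixed on the wheel, 14 mm thick, 45 mm tall, top 85 mm above the bench, 55 mm from the wheel's axis. The four pegs stand 90 degrees apart and turn with the wheel; at the start this one stands 315 degrees counter-clockwise from the winder's x axis.
- spool: Small tan thread spool, 34 mm across, 42 mm tall, standing on the free end of the winder's base plate. Bystander, to be left alone. Origin at its underside.
- strap_ring: Flat brass ring, 40 mm across, 6 mm thick, lying on the free end of the winder's base plate. Bystander, to be left alone. Origin at its underside.
- dye_jar: Amber glass jar with black cap, 54 mm across, 75 mm tall, standing on the bench. Bystander, to be left alone. Origin at its underside.
- awl: Orange-handled awl, 150 mm long, lying on the bench. Bystander, to be left alone. Origin at its underside.
- mallet: Wooden-handled hammer, 260 mm long, lying on the bench. Bystander, to be left alone. Origin at its underside.
- slicker: Turned dark-wood edge slicker, up to 36 mm across, 95 mm tall, standing on the bench. Bystander, to be left alone. Origin at its underside.

How it is judged:
On the way, in this order (a step that is already met when the one before it is completed fails the run):
1. the pawl is lifted clear of the teeth while the wheel still stands in its first notch (value of joint pawl above 0.42 rad and value of joint wheel above -0.15 rad), for 0.2 s.
2. with the pawl up, the wheel is pushed back one notch (value of joint pawl above 0.38 rad and value of joint wheel between -0.91 and -0.66 rad), for 0.1 s.
At the end, for the whole second after the job is handed in: The wheel stands at rest one notch back (-0.785 rad, within 0.105) and the pawl is down in that notch (joint below 0.08 rad); every loose thing is within 30 mm of where it stood (value of joint wheel between -0.89 and -0.68 rad and value of joint pawl below 0.08 rad and velocity of joint wheel between -0.05 and 0.05 rad/s and distance of each of spool, strap_ring, dye_jar, awl, mallet, slicker from where it was at the start of the episode below 0.03 m); the robot touches nothing.
It fails at once if the wheel is turned back far beyond one notch (more than 1.15 rad) (value of joint wheel below -1.15 rad).
It fails at once if the wheel is wound forward (more than 0.35 rad) (value of joint wheel above 0.35 rad).
It fails at once if a loose thing is shifted, lifted or carried (30 mm), or knocked over (distance of any of spool, strap_ring, dye_jar, awl, mallet, slicker from where it was at the start of the episode above 0.03 m or angle between any of spool, dye_jar, slicker's own z axis and vertical above 0.6 rad).
It also fails if it takes over 58 s, if anything falls off the work surface, if the arm or the gripper's body presses on something with over 40 N, if the wrist force passes 120 N, or if a joint passes its speed limit or range.

## Robot

A 6-joint arm with a two-finger parallel gripper is mounted at the origin on the work surface. World frame = base frame: x ahead of the robot, y to its left, z up, the work surface at z = 0. Lengths are in m, angles in rad, forces in N, time in s.
With the tool pointing down it reaches from about 0.3 to 0.875 m from the base axis. Payload 6.4 kg.
Tool frame: the origin (TCP) lies between the finger pads; the fingertips stand 19 mm ahead of it and the grasp point (between the pads) is the TCP; z points along the fingers, y is the direction in which the jaws open and shut (so a half turn about z gives the same grasp; the last joint's range is limited). The gripper opens to 88 mm and grips with 3 to 60 N. Pads are 18 mm wide; open, the fingers measure 123 mm over their backs; the gripper's body (75 mm by 187 mm) begins 45 mm behind the grasp point.
Start: joints at [1.084, 0.181, 1.607, -0, 1.354, -0.206], TCP at [0.159, 0.552, 0.258] pointing down, gripper open.
Joint ranges: [-2.99, 2.99], [-0.89, 2.07], [0.3, 2.58], [-1.14, 4.28], [0, 2.63], [-3.12, 3.12]. Speed limits (rad/s): [2.57, 2.57, 3.01, 3.14, 3.14, 3.14].

## Interface

Orientations are given as a 3x3 rotation matrix whose columns are the frame's x, y, z axes.
In Python, from station import manip gives the robot as it stands.
- The arm moves only by the tool carry_out, never from a script. Its argument "increments" is a list of rows, each a list of 5 numbers: the opening, from 0 (shut) to 1 (fully open), then the shift along the tool's x, y, z in m, then the turn about the tool's z in degrees. In form: [[hand, tx, ty, tz, spin], ...]. A call has 1 to 12 rows; each row shifts and turns the pose as measured when the row begins, along the tool's axes as they then stand; what a row does not reach is not made up. A row lasts 1/10 s, in which the tool goes at most 50 mm and 8.59 degrees, less where a joint would pass 70% of its speed; a pose out of reach is approached as far as the arm can. A call with a gripper value outside its range is refused whole. The fingers move at their own pace and stop on an object; "force" is the grip in N (left out, the last holds). Time passes only in rows, so rows that do not move let the fingers close. It gives the time, the measured TCP pose, the force and the opening at its end, in the units of the state.
- manip.state(): the state, without advancing time (a new reading comes with each control period).
- manip.grab_frame(name): name is "scene" or "side" or "wrist"; returns a dict with "color" (400x640x3 uint8, blue, green, red), "K" (3x3 intrinsics, pixels), "k1" (the pictures are not rectified: a ray, as slopes to the right and down, at radius r is drawn at 1 + k1 r^2 times it, then the intrinsics apply), "eye" and "orientation" of the camera in the world. Camera axes: x right, y up, looking along -z (the intrinsics and any distortion apply to the point x, -y, -z); pixel columns grow to the right and rows downward; lengths in m; the calibration is good to about 2 mm. A picture is of the moment at which its call begins. There is no depth.
- manip.job_done(): hands the job in, once; it reports no verdict.
The state is a dict: "time": time; "qpos": joint angles; "joint_vel": joint speeds; "effort": joint torques, N m; "tcp_pos": TCP position; "tool_rot": TCP orientation; "ft_force": force on the tool from outside, world axes, zero at the start; "moment": the same for the moment, N m; "finger_gap": opening from 0.0 (shut) to 1.0 (fully open).
Only numpy, scipy, OpenCV 4.12 (cv2) and the standard library are available. Lean on these libraries where they do the work, as an engineer would, in place of code of your own. Each camera call takes 0.05 s, during which the arm holds its last target. There are 200 camera calls.

## Working session

There is one attempt and no reset: what is moved stays moved. The work goes in short steps, Python scripts to look and compute and a tool call to move; the robot and the scene stay as the last step left them, time stands still between calls to the robot, and variables do not carry over. Pictures are saved under pics/ and viewed, about 8 in all and at most 12, crops included, and the job is handed in when it is done.

Besides the shell and the picture viewer there is one more tool, called as name(argument=value, ...), one argument or row to a line, values as JSON. carry_out: Moves the arm, as the interface text tells. Its arguments: {"type":"object","properties":{"increments":{"type":"array","items":{"type":"array","items":{"type":"number"}}},"force":{"type":"number"}},"required":["increments"]}

```bash
mkdir -p pics
cat > h.py <<'E'
import numpy as np, cv2
from station import manip
def grab(n,f):
    d=manip.grab_frame(n); cv2.imwrite('pics/%s.png'%f,d['color']); np.save('pics/%s.npy'%f,d,allow_pickle=True); return d
def ld(f): return np.load('pics/%s.npy'%f,allow_pickle=True).item()
def dist(d): return np.array([d['k1'],0,0,0],float)
def ray(d,uv):
    x,y=cv2.undistortPoints(np.array([[uv]],float),np.array(d['K'],float),dist(d))[0,0]
    return np.array(d['orientation'])@np.array([x,-y,-1])
def onz(d,uv,z):
    r=ray(d,uv); e=np.array(d['eye']); return e+r*(z-e[2])/r[2]
def proj(d,P):
    p=(np.atleast_2d(P)-d['eye'])@np.array(d['orientation'])*[1,-1,-1]
    return cv2.projectPoints(p,np.zeros(3),np.zeros(3),np.array(d['K'],float),dist(d))[0][:,0]
E
python3 - <<'E'
from h import *
for n in ('scene','side'):
    d=grab(n,n); print(n,d['eye'],np.round(d['orientation'],3).tolist(),d['k1'])
s=manip.state(); print(s['time'],s['tcp_pos'],np.round(s['tool_rot'],3).tolist())
E
```

```text
scene [ 1.0499582  -0.42625635  1.00893374] [[0.658, -0.613, 0.437], [0.753, 0.533, -0.386], [0.003, 0.583, 0.812]] 0.01576014453450268
side [0.30109899 1.08136449 1.01129207] [[-0.969, 0.166, -0.183], [-0.246, -0.614, 0.75], [0.012, 0.772, 0.636]] -0.01100453543007491
0.1 [0.15915083 0.55207858 0.25692999] [[-0.961, 0.277, -0.001], [0.277, 0.961, -0.001], [0.0, -0.002, -1.0]]
```

View pics/scene.png

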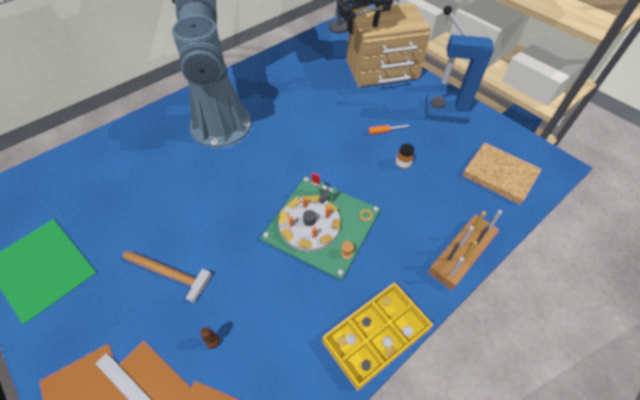

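View pics/side.png

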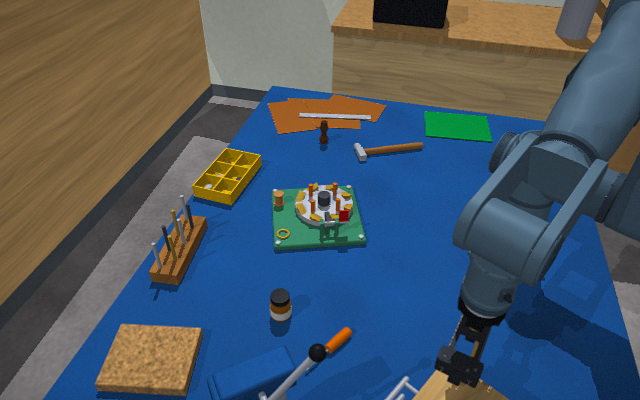

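The scene picture shows the winder at about (320,225), with the hub at (310,217) and the red paddle at (316,178). The side picture shows the hub at (324,198) and the paddle at (344,214). I'll enlarge both.

Run:
```python
from h import *
a=cv2.imread('pics/scene.png')[165:285,250:390]; b=cv2.imread('pics/side.png')[170:260,260:380]
a=cv2.resize(a,None,fx=5,fy=5,interpolation=cv2.INTER_CUBIC); cv2.imwrite('pics/c1.png',a)
b=cv2.resize(b,None,fx=6,fy=6,interpolation=cv2.INTER_CUBIC); cv2.imwrite('pics/c2.png',b)
```

```text
(no output)
```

View pics/c1.png

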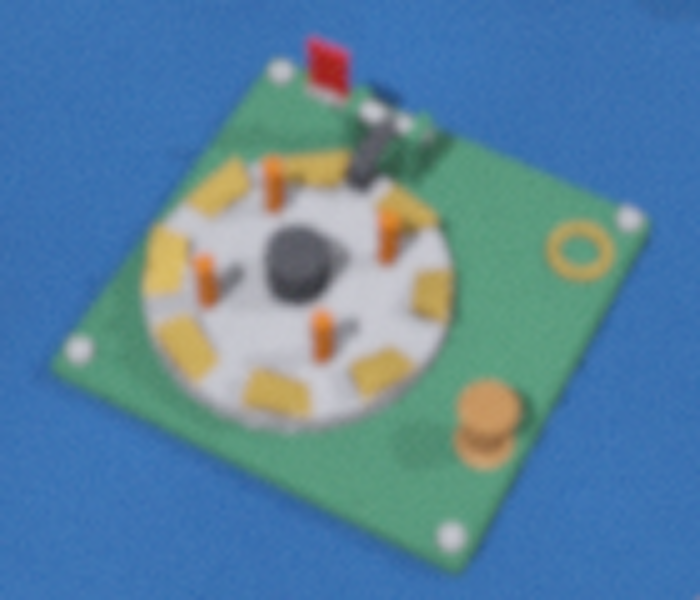

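View pics/c2.png

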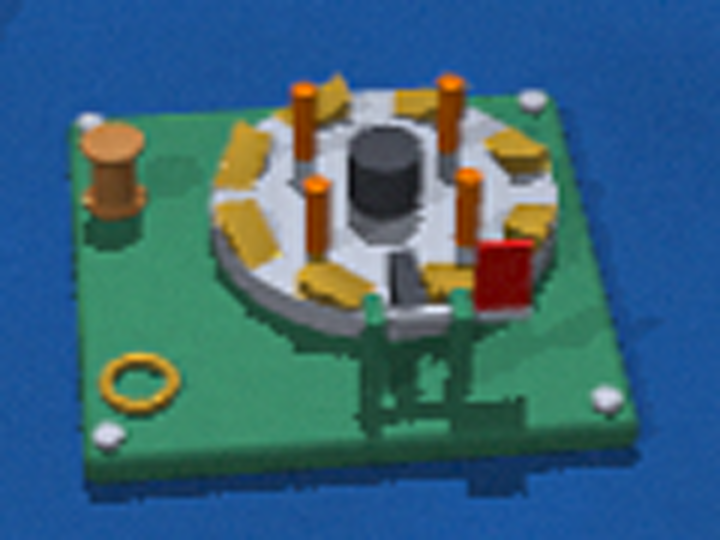

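In the crops the peg tops are at scene (389,213), (274,160), (205,260), (323,316) and side (318,183), (469,175), (452,80), (304,90), for pegs 0 to 3. The hub tops are at (297,252) and (385,143). I'll fit the winder pose to these.

Run:
```python
from h import *
from scipy.optimize import least_squares
c=.055/2**.5
M=np.array([[c,c,.085],[-c,c,.085],[-c,-c,.085],[c,-c,.085],[0,0,.074],[-.044,.118,.107],[.165,.160,.02],[-.11,-.11,.02],[.165,-.11,.02]])
A=np.array([[389,213],[274,160],[205,260],[323,316],[297,252],[329,50],[650,222],[52,362],[464,560]])/5+[250,165]
B=np.array([[318,183],[469,175],[452,80],[304,90],[385,143],[507,243],[87,462],[552,97],[72,125]])/6+[260,170]
ds=ld('scene'),ld('side')
def W(p):
    R=np.array([[np.cos(p[2]),-np.sin(p[2]),0],[np.sin(p[2]),np.cos(p[2]),0],[0,0,1]]); return M@R.T+[p[0],p[1],0]
f=lambda p:np.r_[(proj(ds[0],W(p))-A).ravel(),(proj(ds[1],W(p))-B).ravel()]
p0=onz(ds[0],A[4],.074)
best=min((least_squares(f,[p0[0],p0[1],y],loss='soft_l1') for y in np.arange(-3,3,.7)),key=lambda r:r.cost)
print(best.x,np.degrees(best.x[2]));print(f(best.x).reshape(2,-1,2).round(1).tolist()); print(W(best.x).round(3))
for n,uv in (('jar',(280,300)),('awl',(345,335))): print(n,onz(ds[1],uv,.03))
```

```text
[ 0.56047458 -0.03865299  0.36414171] 20.86378305339483
[[[-0.5, -1.0], [-0.8, -0.6], [-0.4, -1.2], [-0.1, -1.5], [-0.2, -2.1], [-0.7, -2.1], [0.7, -3.4], [-1.5, -1.2], [-0.2, -0.1]], [[-0.6, -0.5], [-0.4, -0.8], [-1.1, -0.5], [-0.8, -0.7], [-0.6, 0.1], [-0.7, -0.7], [-1.0, -0.4], [-0.6, -2.3], [-1.8, -1.9]]]
[[ 0.583  0.012  0.085]
 [ 0.51  -0.016  0.085]
 [ 0.538 -0.089  0.085]
 [ 0.611 -0.061  0.085]
 [ 0.56  -0.039  0.074]
 [ 0.477  0.056  0.107]
 [ 0.658  0.17   0.02 ]
 [ 0.497 -0.181  0.02 ]
 [ 0.754 -0.083  0.02 ]]
jar [0.57735616 0.35595853 0.03      ]
awl [0.39435905 0.41585402 0.03      ]
```

The winder is at (0.560,-0.039) with yaw 20.9°. I'll turn tool x onto winder +y so one orientation serves every push, and shut the fingers.

carry_out(
  increments=[
    [0,0,0,0,7.6],
    [0,0,0,0,7.6],
    [0,0,0,0,7.6],
    [0,0,0,0,7.6],
    [0,0,0,0,7.6],
    [0,0,0,0,7.6],
    [0,0,0,0,7.6],
    [0,0,0,0,0],
    [0,0,0,0,0],
  ],
  force=20,
)

```text
time: 1.0
tcp_pos: [0.1578, 0.5496, 0.2521]
tool_rot: [[-0.322, 0.947, -0.005], [0.947, 0.322, -0.01], [-0.007, -0.008, -1.0]]
ft_force: [0.0, -0.1, -0.6]
finger_gap: 0.206
```

```bash
cat > w.py <<'E'
from h import *
def st(O=(.5605,-.0387),yaw=.3641):
    s=manip.state(); R=np.array(s['tool_rot']); d=np.array(s['tcp_pos'])-[*O,0]
    X=np.array([np.cos(yaw),np.sin(yaw),0]); Y=np.array([-X[1],X[0],0])
    print('t',s['time'],'winder x,y,tipz mm',np.round([d@X*1e3,d@Y*1e3,d[2]*1e3-19],1),'toolx err deg',round(np.degrees(np.arctan2(R[1,0],R[0,0])-yaw)-90,2),
     'F winder',np.round([np.dot(s['ft_force'],X),np.dot(s['ft_force'],Y),s['ft_force'][2]],2),'gap',s['finger_gap'],'q6',round(s['qpos'][5],2))
if __name__=='__main__': st()
E
python3 w.py
```

```text
t 1.0 winder x,y,tipz mm [-166.8  693.1  233.1] toolx err deg -2.06 F winder [-0.04 -0.12 -0.56] gap 0.20630391372217108 q6 0.76
```

carry_out(
  increments=[
    [0,-0.048,0.0095,0,-2],
    [0,-0.048,0.0095,0,0],
    [0,-0.048,0.0095,0,0],
    [0,-0.048,0.0095,0,0],
    [0,-0.048,0.0095,0,0],
    [0,-0.048,0.0095,0,0],
    [0,-0.048,0.0095,0,0],
    [0,-0.048,0.0095,0,0],
    [0,-0.048,0.0095,0,0],
    [0,-0.048,0.0095,0,0],
    [0,-0.048,0.0095,0,0],
    [0,0,0,0,0],
  ],
)

```text
time: 2.2
tcp_pos: [0.4572, 0.0858, 0.255]
tool_rot: [[-0.4, 0.916, 0.001], [0.916, 0.4, -0.009], [-0.009, -0.003, -1.0]]
ft_force: [0.2, 1.6, -0.2]
finger_gap: 0.003
```

```bash
python3 w.py
```

```text
t 2.2 winder x,y,tipz mm [-52.2 153.1 236. ] toolx err deg 2.73 F winder [ 0.72  1.43 -0.22] gap 0.002719990336137875 q6 -0.47
```

carry_out(
  increments=[
    [0,-0.04,0.005,0,1.4],
    [0,-0.035,0.003,0,1.3],
    [0,0,0,0,0],
    [0,0,0,0.04,0],
    [0,0,0,0.04,0],
    [0,0,0,0.03,0],
    [0,0,0,0,0],
    [0,0,0,0,0],
  ],
)

```text
time: 3.0
tcp_pos: [0.4939, 0.0213, 0.1442]
tool_rot: [[-0.372, 0.928, 0.002], [0.928, 0.372, -0.007], [-0.007, -0.0, -1.0]]
ft_force: [-0.7, -0.1, 0.6]
finger_gap: 0.002
```

```bash
python3 w.py; python3 -c "
from h import *
d=grab('side','s2');a=cv2.resize(d['color'][150:270,250:390],None,fx=5,fy=5,interpolation=cv2.INTER_CUBIC);cv2.imwrite('pics/c3.png',a)"
```

```text
t 3.0 winder x,y,tipz mm [-40.8  79.8 125.2] toolx err deg 0.99 F winder [-0.67  0.14  0.57] gap 0.0022923470944286174 q6 -0.57
```

View pics/c3.png

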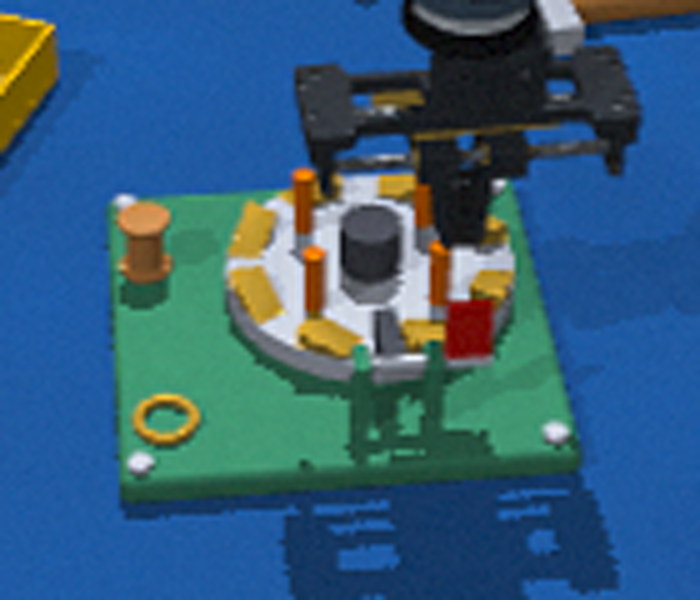

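The picture shows the closed fingertip at crop (463,240), behind the paddle (447-495, 300-360), and lined up with it. Next I'll go down and then push outward.

carry_out(
  increments=[
    [0,0,-0.003,0.02,1],
    [0,0,0,0.019,0],
    [0,0,0,0,0],
    [0,0.006,0,0,0],
    [0,0.006,0,0,0],
    [0,0.005,0,0,0],
    [0,0,0,0,0],
  ],
)

```text
time: 3.75
tcp_pos: [0.4917, 0.0383, 0.1164]
tool_rot: [[-0.36, 0.933, 0.021], [0.933, 0.36, -0.009], [-0.016, 0.016, -1.0]]
ft_force: [0.2, -0.6, -0.0]
finger_gap: 0.004
```

```bash
python3 w.py
```

```text
t 3.75 winder x,y,tipz mm [-36.9  96.5  97.4] toolx err deg 0.25 F winder [ 0.02 -0.63 -0.03] gap 0.004487153930548766 q6 -0.52
```

carry_out(
  increments=[
    [0,0,-0.006,0.012,0],
    [0,0,0,0,0],
    [0,0.005,0,0,0],
    [0,0.005,0,0,0],
    [0,0.005,0,0,0],
    [0,0,0,0,0],
  ],
)

```text
time: 4.35
tcp_pos: [0.4807, 0.0498, 0.1037]
tool_rot: [[-0.36, 0.933, 0.022], [0.933, 0.361, -0.012], [-0.019, 0.017, -1.0]]
ft_force: [-0.4, 0.0, 0.4]
finger_gap: 0.002
```

```bash
python3 w.py
```

```text
t 4.35 winder x,y,tipz mm [-43.1 111.2  84.7] toolx err deg 0.26 F winder [-0.37  0.17  0.42] gap 0.0018102522402114916 q6 -0.5
```

carry_out(
  increments=[
    [0,0.005,0,0,0],
    [0,0.005,0,0,0],
    [0,0.004,0,0,0],
    [0,0,0,0,0],
  ],
)

```text
time: 4.75
tcp_pos: [0.4761, 0.0637, 0.104]
tool_rot: [[-0.36, 0.933, 0.024], [0.933, 0.361, -0.013], [-0.021, 0.018, -1.0]]
ft_force: [-0.0, -1.8, 0.3]
finger_gap: 0.006
```

```bash
python3 w.py; python3 -c "
from h import *
d=grab('side','s3');a=cv2.resize(d['color'][160:260,260:380],None,fx=4,fy=4,interpolation=cv2.INTER_CUBIC)
e=grab('scene','s4');b=cv2.resize(e['color'][160:260,270:360],None,fx=4,fy=4,interpolation=cv2.INTER_CUBIC);cv2.imwrite('pics/c4.png',np.hstack([a[:, :440],b]))"
```

```text
t 4.75 winder x,y,tipz mm [-42.4 125.7  85. ] toolx err deg 0.26 F winder [-0.7  -1.69  0.34] gap 0.005546115171250513 q6 -0.47
```

View pics/c4.png

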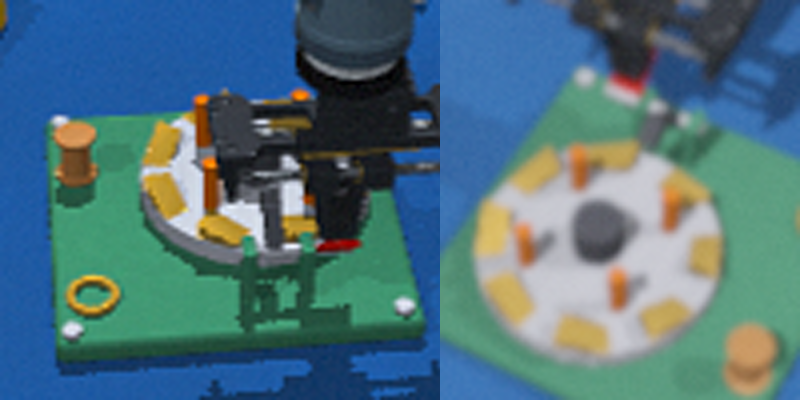

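The picture shows the red paddle tipped well outward at left crop (340,245), the pawl arm raised at (272,215), and the wheel unmoved. I'll back off, rise and cross over to peg 0.

carry_out(
  increments=[
    [0,-0.012,0,0,0],
    [0,-0.012,0,0,0],
    [0,0,0,-0.03,0],
    [0,0,0,-0.03,0],
    [0,-0.012,0.035,0,0],
    [0,-0.012,0.035,0,0],
    [0,-0.012,0.02,0,0],
    [0,0,0,0,0],
    [0,0,0,0,0],
  ],
)

```text
time: 5.75
tcp_pos: [0.584, 0.0332, 0.1685]
tool_rot: [[-0.356, 0.934, 0.021], [0.934, 0.356, -0.009], [-0.016, 0.017, -1.0]]
ft_force: [-1.2, -0.6, -0.5]
finger_gap: 0.006
```

```bash
python3 w.py
```

```text
t 5.75 winder x,y,tipz mm [ 47.6  58.8 149.5] toolx err deg -0.03 F winder [-1.34 -0.14 -0.51] gap 0.005813076456259908 q6 -0.5
```

carry_out(
  increments=[
    [0,0.01,0,0,0],
    [0,0,0,0.03,0],
    [0,0,0,0.03,0],
    [0,0,0,0.015,0],
    [0,0,0,0,0],
    [0,0,0,0,0],
  ],
)

```text
time: 6.35
tcp_pos: [0.5764, 0.0443, 0.0917]
tool_rot: [[-0.355, 0.935, 0.018], [0.935, 0.356, -0.008], [-0.014, 0.014, -1.0]]
ft_force: [0.1, -0.3, 0.6]
finger_gap: 0.006
```

```bash
python3 w.py
```

```text
t 6.35 winder x,y,tipz mm [44.4 71.9 72.7] toolx err deg -0.04 F winder [ 0.   -0.32  0.64] gap 0.005537751939748783 q6 -0.49
```

carry_out(
  increments=[
    [0,-0.006,0.003,0,0],
    [0,-0.006,0,0,0],
    [0,-0.005,0,0,0],
    [0,-0.005,0,0,0],
    [0,-0.005,0,0,0],
    [0,-0.005,0,0,0],
    [0,-0.005,0,0,0],
    [0,-0.005,0,0,0],
    [0,-0.004,0,0,0],
    [0,-0.003,0,0,0],
    [0,0,0,0,0],
  ],
)

```text
time: 7.45
tcp_pos: [0.6023, 0.0024, 0.0982]
tool_rot: [[-0.354, 0.935, 0.029], [0.935, 0.354, 0.005], [-0.006, 0.029, -1.0]]
ft_force: [-0.3, 2.1, -1.2]
finger_gap: 0.008
```

```bash
python3 w.py
```

```text
t 7.45 winder x,y,tipz mm [53.7 23.5 79.2] toolx err deg -0.16 F winder [ 0.49  2.06 -1.18] gap 0.007943330856502444 q6 -0.57
```

carry_out(
  increments=[
    [0,-0.001,-0.002,0.004,0],
    [0,-0.002,-0.001,0.003,0],
    [0,-0.003,0,0,0],
    [0,0,0,0,0],
  ],
)

```text
time: 7.85
tcp_pos: [0.6021, -0.0052, 0.0913]
tool_rot: [[-0.354, 0.935, 0.03], [0.935, 0.354, 0.004], [-0.007, 0.029, -1.0]]
ft_force: [-0.3, 0.8, -0.0]
finger_gap: 0.006
```

```bash
python3 w.py; python3 -c "
from h import *
d=grab('side','s5');a=cv2.resize(d['color'][165:255,265:375],None,fx=4,fy=4,interpolation=cv2.INTER_CUBIC)
e=grab('scene','s6');b=cv2.resize(e['color'][180:265,270:360],None,fx=4,fy=4,interpolation=cv2.INTER_CUBIC);cv2.imwrite('pics/c5.png',np.hstack([a[:340],b]))"
```

```text
t 7.85 winder x,y,tipz mm [50.8 16.5 72.3] toolx err deg -0.16 F winder [-0.04  0.84 -0.01] gap 0.006225646901155323 q6 -0.58
```

View pics/c5.png

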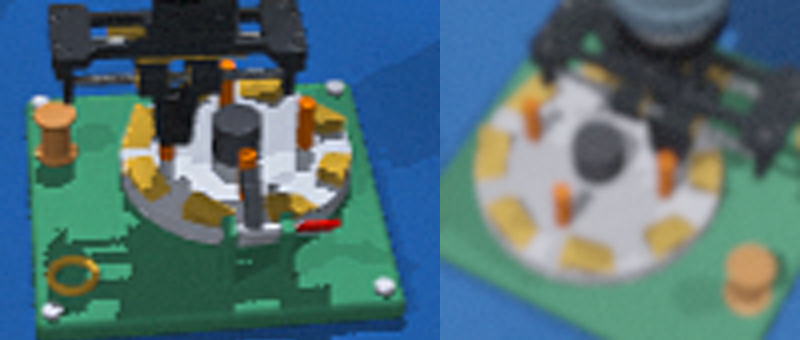

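The picture shows peg 0 pushed round, with the pegs at side crop (247,155), (306,102), (228,66) and scene crop (666,155), (562,188), (532,103). The pawl is still up. I'll fit the wheel angle.

```bash
cat > fit.py <<'E'
from h import *
from scipy.optimize import least_squares
ds=ld('scene'),ld('side')
def pegs(w,ids): 
    a=.3641+w+np.radians([45+90*i for i in ids]); return np.c_[.5605+.055*np.cos(a),-.0387+.055*np.sin(a),0*a+.085]
bias=[[-.5,-1.1],[-.7,-.6]]
def fit(obs,off=True):
    for n,(k,o) in enumerate(obs):
        uv=np.array([x[1:] for x in o]); ids=[x[0] for x in o]
        r=least_squares(lambda p:(proj(ds[k],pegs(p[0],ids))-bias[k]*(not off)*np.array(1)-p[1:]-uv).ravel(),[-.78,0,0])
        print(['scene','side'][k],r.x.round(3),r.fun.round(1))
if __name__=='__main__':
    fit([(0,[(0,326.5,218.75),(3,300.5,227),(2,293,205.75)]),(1,[(1,326.75,203.75),(2,341.5,190.5),(3,322,181.5)])])
    A=np.array([[389,213],[274,160],[205,260],[323,316]])/5+[250,165];B=np.array([[318,183],[469,175],[452,80],[304,90]])/6+[260,170]
    fit([(0,[(i,*A[i]) for i in range(4)]),(1,[(i,*B[i]) for i in range(4)])])
E
python3 fit.py
```

```text
Traceback (most recent call last):
  File "fit.py", line 13, in <module>
    fit([(0,[(0,326.5,218.75),(3,300.5,227),(2,293,205.75)]),(1,[(1,326.75,203.75),(2,341.5,190.5),(3,322,181.5)])])
    ~~~^^^^^^^^^^^^^^^^^^^^^^^^^^^^^^^^^^^^^^^^^^^^^^^^^^^^^^^^^^^^^^^^^^^^^^^^^^^^^^^^^^^^^^^^^^^^^^^^^^^^^^^^^^^^^
  File "fit.py", line 10, in fit
    r=least_squares(lambda p:(proj(ds[k],pegs(p[0],ids))-bias[k]*(not off)*np.array(1)-p[1:]-uv).ravel(),[-.78,0,0])
  File "fit.py", line 10, in <lambda>
    r=least_squares(lambda p:(proj(ds[k],pegs(p[0],ids))-bias[k]*(not off)*np.array(1)-p[1:]-uv).ravel(),[-.78,0,0])
                              ~~~~~~~~~~~~~~~~~~~~~~~~~~^~~~~~~~~~~~~~~~~~~~~~~~~~~~~~
ValueError: operands could not be broadcast together with shapes (3,2) (0,)
```

```bash
sed -i "s/-bias\[k\]\*(not off)\*np.array(1)//; /^bias/d" fit.py; python3 fit.py
```

```text
scene [-0.74  -0.308 -1.066] [ 0.2  0.4  0.2 -0.1 -0.4 -0.2]
side [-0.767 -0.645 -0.943] [ 0.  -0.3  0.2  0.3 -0.2 -0.1]
scene [-0.012 -0.437 -1.06 ] [-0.   0.2 -0.1  0.5  0.  -0.3  0.1 -0.4]
side [-0.015 -0.718 -0.638] [-0.1  0.   0.2 -0.  -0.2  0.2  0.1 -0.2]
```

carry_out(
  increments=[
    [0,-0.0015,0,0,0],
    [0,0,0,0,0],
  ],
)

```text
time: 8.15
tcp_pos: [0.6027, -0.0066, 0.0913]
tool_rot: [[-0.354, 0.935, 0.03], [0.935, 0.354, 0.004], [-0.007, 0.029, -1.0]]
ft_force: [0.1, -0.2, -0.2]
finger_gap: 0.005
```

```bash
python3 w.py
```

```text
t 8.15 winder x,y,tipz mm [50.8 15.  72.3] toolx err deg -0.16 F winder [ 0.01 -0.23 -0.19] gap 0.004959370132741957 q6 -0.58
```

Next I'll back off, rise and cross over to the outside of the paddle.

carry_out(
  increments=[
    [0,0.012,0,0,0],
    [0,0,0,-0.035,0],
    [0,0,0,-0.035,0],
    [0,0,0,0,0],
    [0,0.035,-0.022,0,0],
    [0,0.035,-0.022,0,0],
    [0,0.035,-0.022,0,0],
    [0,0.035,-0.022,0,0],
    [0,0.015,-0.005,0,0],
    [0,0,0,0,0],
    [0,0,0,0,0],
  ],
)

```text
time: 9.25
tcp_pos: [0.4435, 0.1226, 0.1534]
tool_rot: [[-0.354, 0.935, 0.022], [0.935, 0.354, 0.001], [-0.007, 0.021, -1.0]]
ft_force: [-1.2, -0.2, 0.5]
finger_gap: 0.008
```

```bash
python3 w.py; python3 -c "
from h import *
d=grab('side','s7');a=cv2.resize(d['color'][165:255,265:375],None,fx=4,fy=4,interpolation=cv2.INTER_CUBIC)
e=grab('scene','s8');b=cv2.resize(e['color'][165:250,270:360],None,fx=4,fy=4,interpolation=cv2.INTER_CUBIC);cv2.imwrite('pics/c6.png',np.hstack([a[:340],b]))"
```

```text
t 9.25 winder x,y,tipz mm [-51.9 192.4 134.4] toolx err deg -0.15 F winder [-1.16  0.26  0.46] gap 0.007997602423078062 q6 -0.35
```

View pics/c6.png

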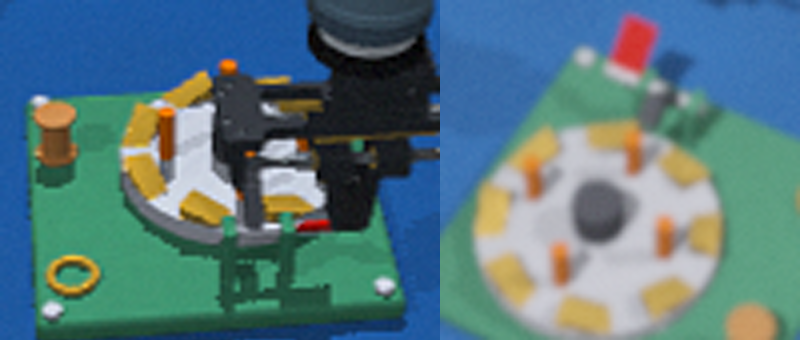

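The pegs are clear now: scene crop (632,133), (665,220), (561,247), (532,161). The paddle is still tipped out.

Run:
```python
from fit import fit
s=lambda i,u,v:(i,(u-440)/4+270,v/4+165)
fit([(0,[s(0,665,219),s(1,632,133),s(2,532,161),s(3,561,247)]),(1,[(0,166/4+265,112/4+165),(3,228/4+265,66/4+165)])])
```

```text
scene [-0.768 -0.262 -1.11 ] [ 0.2 -0.2  0.1  0.3 -0.2 -0.1 -0.1 -0. ]
side [-0.792 -0.483 -0.904] [-0.1  0.1  0.1 -0.1]
```

carry_out(
  increments=[
    [0,0,0.007,0,0],
    [0,0,0,0.025,0],
    [0,0,0,0.025,0],
    [0,0,0,0,0],
    [0,-0.006,0,0,0],
    [0,-0.006,0,0,0],
    [0,-0.006,0,0,0],
    [0,0,0,0,0],
  ],
)

```text
time: 10.15
tcp_pos: [0.4684, 0.1028, 0.1066]
tool_rot: [[-0.346, 0.938, 0.031], [0.938, 0.346, -0.0], [-0.011, 0.029, -1.0]]
ft_force: [-0.3, -0.1, -0.7]
finger_gap: 0.004
```

```bash
python3 w.py
```

```text
t 10.15 winder x,y,tipz mm [-35.7 165.   87.6] toolx err deg -0.6 F winder [-0.32  0.07 -0.69] gap 0.004018557112559204 q6 -0.39
```

Tip height is 88 mm. I'll shift x by -7 and lower 5 mm, then push inward to y≈133.

carry_out(
  increments=[
    [0,0,-0.007,0.006,0],
    [0,-0.005,0,0.001,0],
    [0,-0.005,0,0.001,0],
    [0,-0.005,0,0.001,0],
    [0,-0.005,0,0.001,0],
    [0,-0.004,0,0.001,0],
    [0,-0.003,0,0,0],
    [0,0,0,0,0],
  ],
)

```text
time: 10.95
tcp_pos: [0.4719, 0.0735, 0.0963]
tool_rot: [[-0.346, 0.938, 0.033], [0.938, 0.346, 0.002], [-0.01, 0.032, -0.999]]
ft_force: [-0.7, 1.5, 1.4]
finger_gap: 0.007
```

```bash
python3 w.py
```

```text
t 10.95 winder x,y,tipz mm [-42.8 136.4  77.3] toolx err deg -0.61 F winder [-0.11  1.64  1.41] gap 0.006549463995804402 q6 -0.46
```

carry_out(
  increments=[
    [0,-0.002,0,0,0],
    [0,-0.002,0,0,0],
    [0,-0.001,0,0,0],
    [0,0,0,0,0],
  ],
)

```text
time: 11.35
tcp_pos: [0.4738, 0.0683, 0.0963]
tool_rot: [[-0.346, 0.938, 0.033], [0.938, 0.346, 0.002], [-0.01, 0.032, -0.999]]
ft_force: [0.3, 1.2, 0.7]
finger_gap: 0.002
```

```bash
python3 w.py
```

```text
t 11.35 winder x,y,tipz mm [-42.9 130.9  77.3] toolx err deg -0.62 F winder [0.75 1.05 0.66] gap 0.002358782423232755 q6 -0.47
```

carry_out(
  increments=[
    [0,-0.0015,0,0,0],
    [0,-0.0015,0,0,0],
    [0,0,0,0,0],
  ],
)

```text
time: 11.65
tcp_pos: [0.4738, 0.0683, 0.0963]
tool_rot: [[-0.346, 0.938, 0.031], [0.938, 0.346, 0.007], [-0.004, 0.032, -0.999]]
ft_force: [0.0, -0.0, 0.3]
finger_gap: 0.004
```

```bash
python3 w.py
```

```text
t 11.65 winder x,y,tipz mm [-42.9 130.9  77.3] toolx err deg -0.61 F winder [ 0.03 -0.05  0.29] gap 0.003994776918280406 q6 -0.47
```

carry_out(
  increments=[
    [0,-0.003,0,0,0],
    [0,-0.003,0,0,0],
  ],
)

```text
time: 11.85
tcp_pos: [0.4739, 0.0674, 0.0962]
tool_rot: [[-0.346, 0.938, 0.027], [0.938, 0.345, 0.016], [0.006, 0.031, -1.0]]
ft_force: [-4.7, 19.8, 8.4]
finger_gap: 0.004
```

```bash
python3 w.py
```

```text
t 11.85 winder x,y,tipz mm [-43.1 129.9  77.2] toolx err deg -0.63 F winder [ 2.65 20.16  8.37] gap 0.004013371830237025 q6 -0.49
```

The push met a firm stop (20 N) at y≈130, which is where the upright paddle should be. I'll back off, rise, move away and look.

carry_out(
  increments=[
    [0,0.01,0,0,0],
    [0,0.02,0,0,0],
    [0,0.02,0,0,0],
    [0,0,0,-0.04,0],
    [0,0,0,-0.04,0],
    [0,0,0,-0.04,0],
    [0,0.03,-0.03,0,0],
    [0,0.03,-0.03,0,0],
    [0,0.03,-0.03,0,0],
    [0,0.03,-0.03,0,0],
    [0,0,0,0,0],
    [0,0,0,0,0],
  ],
)

```text
time: 13.05
tcp_pos: [0.2952, 0.1847, 0.2176]
tool_rot: [[-0.344, 0.938, 0.034], [0.939, 0.344, 0.009], [-0.003, 0.035, -0.999]]
ft_force: [0.2, -0.4, -0.1]
finger_gap: 0.005
```

```bash
python3 w.py; python3 -c "
from h import *
d=grab('side','s9');a=cv2.resize(d['color'][165:255,265:375],None,fx=4,fy=4,interpolation=cv2.INTER_CUBIC)
e=grab('scene','s10');b=cv2.resize(e['color'][165:250,270:360],None,fx=4,fy=4,interpolation=cv2.INTER_CUBIC);cv2.imwrite('pics/c7.png',np.hstack([a[:340],b]))"
```

```text
t 13.05 winder x,y,tipz mm [-168.4  303.2  198.6] toolx err deg -0.73 F winder [ 0.03 -0.42 -0.07] gap 0.005413978578858443 q6 -0.14
```

View pics/c7.png

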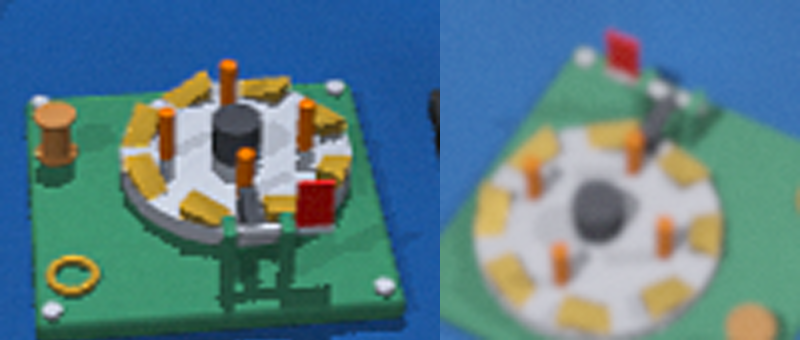

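The picture shows the paddle upright at side (344.3,210.3) against (344.5,210.5) at the start, with the pawl between its two teeth. A numeric check next.

Run:
```python
from fit import *
s=lambda i,u,v:(i,(u-440)/4+270,v/4+165); q=lambda i,u,v:(i,u/4+265,v/4+165)
fit([(0,[s(0,665,219),s(1,634,133),s(2,533,160),s(3,561,247)]),(1,[q(0,166,112),q(3,228,66),q(2,306,103),q(1,245,153)])])
for x,y,c in (('scene','s10',(slice(165,200),slice(300,340))),('side','s9',(slice(195,240),slice(330,360)))):
    for n in (x,y):
        im=ld(n)['color'][c].astype(int); m=(im[...,2]>130)&(im[...,1]<70)&(im[...,0]<90); print(n,m.sum(),np.argwhere(m).mean(0).round(2),np.argwhere(m).min(0))
for x,y in (('scene','s10'),('side','s9')):  # bystanders / overall change
    df=np.abs(ld(x)['color'].astype(int)-ld(y)['color']).max(2); print([ (n,df[v-8:v+8,u-8:u+8].mean().round(1)) for n,u,v in ((('spool',347,250),('ring',366,215),('jar',405,155),('awl',385,129),('mallet',200,285),('slicker',210,337)) if x=='scene' else (('spool',279,199),('ring',283,234),('jar',281,305)))])
```

```text
scene [-0.78  -0.449 -1.048] [ 0.3 -0.1 -0.   0.3 -0.2 -0.1 -0.1 -0.2]
side [-0.786 -0.488 -0.763] [-0.1  0.1 -0.  -0.3  0.1  0.1  0.   0.1]
scene 45 [13.07 15.27] [ 9 12]
s10 42 [13.19 15.4 ] [ 9 12]
side 10 [15.1 12.6] [15  6]
s9 16 [10.12 11.94] [0 9]
[('spool', np.float64(3.0)), ('ring', np.float64(3.0)), ('jar', np.float64(3.9)), ('awl', np.float64(3.5)), ('mallet', np.float64(2.8)), ('slicker', np.float64(4.1))]
[('spool', np.float64(6.8)), ('ring', np.float64(6.8)), ('jar', np.float64(5.5))]
```

```bash
python3 -c "
from h import *
print(manip.job_done())"
```

```text
the job is handed in; nothing more can be done
None
```

I handed the job in at about 13 s. The wheel is back one notch and the pawl is down in it, but no verdict was reported, so this rests on my own checks.

With the closed fingertips I pushed the paddle out, which lifted the pawl (about 0.7 rad by geometry). I then pushed peg 0 until the wheel had turned back one notch, and pushed the paddle back in until it met a firm stop of 20 N, where the upright paddle should be.

Last checks:
- **Wheel:** the peg fit gives -0.78 rad from the scene camera and -0.79 rad from the side camera, against a target of -0.785. Earlier, mid-push, the two cameras had differed by about 0.03 rad.
- **Pawl:** in the scene picture the paddle is within 0.2 px of where it started, so the pawl reads as fully down. The same red-pixel check on the side picture failed because it found too few pixels. Reading that picture by eye agrees to within 0.3 px.
- **Loose things:** the scene picture shows no visible change at any of the six. The side picture, checked for spool, ring and jar, agrees.
- **Robot:** it ended clear of the winder, with wrist force near zero.

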